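# Open the quick clamp on the joiner's bench

## Task

Open the quick clamp so that the wooden strip in it is free: press the orange ratchet release all the way down (it stays down), then push the green sliding jaw back along its bar, away from the strip, until it is fully home against the rear stop. Only press and push; leave the strip lying where it is, do not lift it, and leave the other things on the bench alone.

Things in the scene. Friction and masses are not known exactly. Their poses are not given: they have to be found in the camera images.
- clamp: Quick clamp screwed to the bench, 375 mm long. Origin: on the bench under the bar's middle. x: along the bar, the way the sliding jaw opens; z up. Yaw: within 0.65 of +pi/2 (opens towards the robot's left). Steel bar 26 mm wide, top at 22 mm. Green fixed jaw at -x: 80 mm wide, 62 mm high, inner face x = -150.5 mm. Green rear stop at +x: 70 mm wide, 46 mm high, face x = +152 mm.
- jaw (a joint): Travel of the green sliding jaw along the clamp's +x, m: 0 = closed on the strip (every start), 0.130 = fully home against the rear stop. It slides with about 4 N of friction and stays where it is left. While the release is up, the ratchet locks it within about 1 mm; the release must be fully down to free it (more than 6.5 mm).
- jaw_face (a point): Where to push: on the sliding jaw's upright, centre of the face towards the strip, 70 mm above the bench; push to clamp +x. Axes as clamp. Upright 72 mm wide (y), 18 mm thick, top at 88 mm; the strip's top is at 47 mm, so 41 mm of face stands free. Behind the upright a carriage 52 mm wide, top at 48 mm, reaches to 100 mm behind this face. Moves with the jaw.
- release (a joint): How far the orange release is pressed down, m: 0 = up (every start), 0.008 = fully down on the carriage. It resists with about 4 N and stays where it is left (no return spring).
- release_top (a point): Centre of the top of the orange release pad, 34 mm (x) by 42 mm (y), 64 mm above the bench when up and 56 mm when down; 61.5 mm behind jaw_face (clamp +x), so 43.5 mm behind the upright's back. Axes as clamp. It rides on the jaw.
- strip_center (a point): Centre of the loose pale wooden strip, 71 mm (clamp x) by 170 mm (clamp y) by 25 mm thick, about 0.2 kg, lying flat between the jaws on rests 22 mm high, with 1 mm of play at each jaw.
- offcut: Bystander: loose hardwood offcut, 75 x 45 x 30 mm high, lying beside the clamp; origin at its underside.
- tape: Bystander: loose yellow tape measure, 66 x 40 x 62 mm high, standing beside the clamp on its other side; origin at its underside.
- glue: Bystander: loose white glue bottle, 115 mm high, 64 mm diameter, standing upright; origin at its underside.
- mug: Bystander: loose blue mug, 95 mm high, 80 mm diameter; origin at its underside.
- hammer: Bystander: loose hammer lying along its x; origin at its underside.
- brush: Bystander: loose bench brush lying along its x; origin at its underside.
- strip: The same strip; origin at the centre of its underside.
There are look-alikes about, which are no part of the job. Leave any red or turquoise look-alike of the strip alone.

How it is judged:
By the outcome, as a careful person would: the job done as asked, in the order asked, and still so for the second after the job is handed in, with the robot touching nothing.
It also fails if it takes over 45 s, if anything falls off the work surface, if the arm or the gripper's body presses on something with over 40 N, if the wrist force passes 120 N, or if a joint passes its speed limit or range.

## Robot

A 6-joint arm with a two-finger parallel gripper is mounted at the origin on the work surface. World frame = base frame: x ahead of the robot, y to its left, z up, the work surface at z = 0. Lengths are in m, angles in rad, forces in N, time in s.
With the tool pointing down it reaches from about 0.3 to 0.875 m from the base axis. Payload 6.4 kg.
Tool frame: the origin (TCP) lies on the centre line of the jaws, within the pads' length; the fingertips stand ctrl.tip_extent ahead of it and the grasp point (between the pads) lies 8 mm behind it (ctrl.tip_extent is the distance from the TCP to the fingertips, in m); z points along the fingers, y is the line along which they close (so a half turn about z gives the same grasp; the last joint's range is limited). The gripper opens to 85 mm and grips with 20 to 120 N. Pads are 22 mm wide; open, the fingers measure 114 mm over their backs; the gripper's body (76 mm by 85 mm) begins 54 mm behind the grasp point. The pads swing forward as they close: fully open they stand 13 mm farther back than shut.
Start: joints at [-1.446, 0.181, 1.607, -0, 1.354, -0.206], TCP at [0.187, -0.544, 0.242] pointing down, gripper open.
Joint ranges: [-2.99, 2.99], [-0.89, 2.07], [0.3, 2.58], [-1.14, 4.28], [0, 2.63], [-3.12, 3.12]. Speed limits (rad/s): [2.57, 2.57, 3.01, 3.14, 3.14, 3.14].

## Interface

Orientations are given as a unit quaternion [w, x, y, z].
In Python, from bench import ctrl gives the robot as it stands.
- The arm moves only by the shell command python3 -m handwheel 'ROWS'. ROWS is JSON, a list of rows, each a list of 7 numbers: the turn, a rotation vector about the tool's x, y, z as a fraction of full scale, then the shift along the tool's x, y, z as a fraction of full scale, then the opening, from 0 (shut) to 1 (fully open). In form: [[rx, ry, rz, x, y, z, jaw], ...]. A call has exactly 8 rows; each row shifts and turns the commanded pose from where the row before left it, along the tool's axes as they then stand; what a row does not reach is not made up. Full scale, the value 1, is 300 mm for a shift and pi rad for a turn. A row lasts 1/10 s, in which the tool goes at most 50 mm and 8.59 degrees, less where a joint would pass 70% of its speed; a pose out of reach is approached as far as the arm can. A call with a number of a shift or a turn outside -1 to 1 is refused whole. A call with a gripper value outside its range is refused whole. The fingers move at their own pace and stop on an object; the grip force is fixed at half the most. Time passes only in rows, so rows that do not move let the fingers close, or fill a call up. It gives the time, the measured TCP pose, the force, the opening and the grip force at its end, in the units of the state.
- ctrl.get_obs(): the state, without advancing time (a new reading comes with each control period).
- ctrl.camera(name): name is "side" or "top"; returns the picture (480x640x3 uint8, blue, green, red); there is no depth.
- ctrl.camera_model(name): a dict with "camera_matrix" (3x3 intrinsics, pixels), "cam_to_world" (4x4, takes a point from camera to world coordinates). Camera axes: x right, y up, looking along -z (the intrinsics and any distortion apply to the point x, -y, -z); pixel columns grow to the right and rows downward; lengths in m; the calibration is good to about 2 mm. A picture is of the moment at which its call begins. camera_model takes no time and is no camera call.
- ctrl.hand_in(): hands the job in; it is judged then, once.
The state is a dict: "time_s": time; "q": joint angles; "dq": joint speeds; "joint_efforts": joint torques, N m; "eef_pos": TCP position; "eef_rot": TCP orientation; "wrist_force": force on the tool from outside, world axes, zero at the start; "torque": the same for the moment, N m; "opening": opening from 0.0 (shut) to 1.0 (fully open); "grasp_force": force on a finger pad.
Only numpy, scipy, OpenCV 4.12 (cv2) and the standard library are available. Lean on these libraries where they do the work, as an engineer would, in place of code of your own. Each camera call takes 0.05 s, during which the arm holds its last target. There are 200 camera calls.

## Working session

There is one attempt and no reset: what is moved stays moved. The work goes in short steps, Python scripts to look and compute and a shell command to move; the robot and the scene stay as the last step left them, time stands still between calls to the robot, and variables do not carry over. Pictures are saved under pics/ and viewed, at most 10 in all, crops included, and the job is handed in when it is done.

```bash
mkdir -p pics
python3 - <<'E'
from bench import ctrl
import cv2,numpy as np
for n in("top","side"):
    cv2.imwrite(f"pics/{n}0.png",ctrl.camera(n)); m=ctrl.camera_model(n); print(n,{k:(np.round(v,4).tolist() if not isinstance(v,str) else v) for k,v in m.items()})
o=ctrl.get_obs();print(o['eef_pos'],o['eef_rot'],o['time_s'],o['wrist_force'],ctrl.tip_extent)
E
```

```text
top {'camera_matrix': [[506.713, 0.0, 311.2878], [0.0, 506.713, 238.8102], [0.0, 0.0, 1.0]], 'cam_to_world': [[-0.0087, 0.9949, -0.1009, 0.3756], [-0.9999, -0.0097, -0.0087, -0.0146], [-0.0097, 0.1008, 0.9949, 1.485], [0.0, 0.0, 0.0, 1.0]]}
side {'camera_matrix': [[557.9021, 0.0, 319.1219], [0.0, 557.9021, 243.2625], [0.0, 0.0, 1.0]], 'cam_to_world': [[-0.9629, 0.2035, -0.1774, 0.2881], [-0.2699, -0.7067, 0.654, 0.8552], [0.0077, 0.6776, 0.7354, 1.0223], [0.0, 0.0, 0.0, 1.0]]}
[ 0.18672793 -0.54331481  0.24146398] [-8.08772041e-04  9.86350449e-01  1.64657631e-01  4.09625695e-05] 0.1 [ 0.06837743 -0.27990049 -0.70258805] 0.011
```

View pics/top0.png

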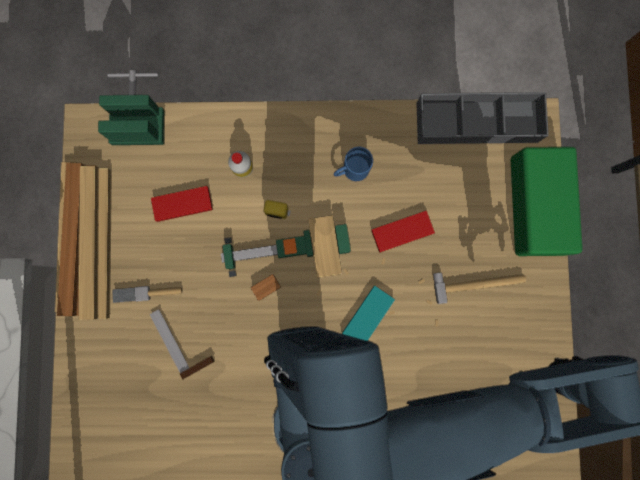

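View pics/side0.png

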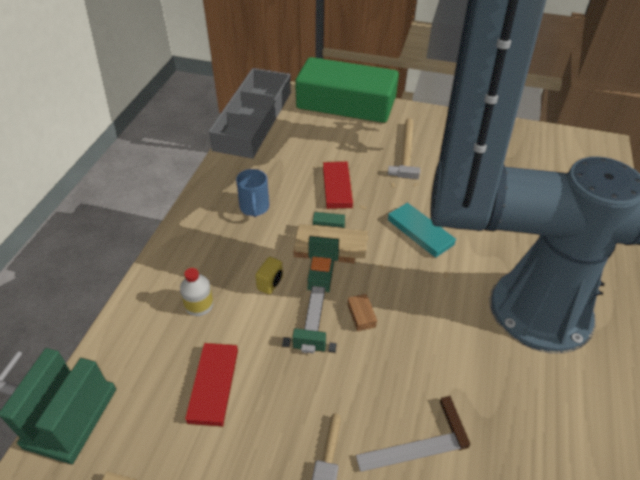

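The top view shows the clamp with its fixed jaw at about (343,239), upright at (308,244), orange pad at (290,246) and rear stop at (228,256). The offcut is at (265,288) and the tape at (276,209). In the side view the pad is at (320,265), the upright at (323,247) and the stop at (309,340).

```bash
cat > h.py <<'E'
import numpy as np,cv2
from bench import ctrl
def ray(n,u,v):
    m=ctrl.camera_model(n);K=np.array(m['camera_matrix']);T=np.array(m['cam_to_world'])
    d=np.linalg.inv(K)@[u,v,1];return T[:3,3],T[:3,:3]@(d*[1,-1,-1])
def atz(n,u,v,z):
    o,d=ray(n,u,v);return o+d*(z-o[2])/d[2]
def pix(n,p):
    m=ctrl.camera_model(n);K=np.array(m['camera_matrix']);T=np.array(m['cam_to_world'])
    c=T[:3,:3].T@(np.array(p)-T[:3,3])*[1,-1,-1];c=K@c;return c[:2]/c[2]
E
python3 - <<'E'
from h import *
for n,(x0,y0,x1,y1) in {"top":(210,200,370,300),"side":(270,200,390,360)}.items():
    im=cv2.imread(f"pics/{n}0.png");hsv=cv2.cvtColor(im,cv2.COLOR_BGR2HSV)
    for nm,lo,hi in(("orange",(3,150,60),(18,255,255)),("green",(50,60,20),(88,255,255))):
        m=cv2.inRange(hsv,lo,hi);k=np.zeros_like(m);k[y0:y1,x0:x1]=m[y0:y1,x0:x1]
        N,_,s,c=cv2.connectedComponentsWithStats(k)
        for i in range(1,N):
            if s[i][4]>25: print(n,nm,s[i],c[i].round(1),[atz(n,*c[i],z).round(3)[:2].tolist() for z in(.046,.064,.088)])
t=cv2.imread("pics/top0.png")[195:305,210:370];s=cv2.imread("pics/side0.png")[200:360,250:390]
a=cv2.resize(t,(480,330),interpolation=2);b=cv2.resize(s,(315,360),interpolation=2)
o=np.zeros((360,800,3),np.uint8);o[:330,:480]=a;o[:,485:]=b;cv2.imwrite("pics/c0.png",o)
E
```

```text
top orange [283 238  14  16 179] [289.6 245.8] [[0.502, 0.06], [0.501, 0.059], [0.498, 0.058]]
top orange [253 277  26  22 212] [265.3 286.7] [[0.386, 0.129], [0.386, 0.128], [0.386, 0.125]]
top green [335 224  15  30 320] [342.4 238.5] [[0.521, -0.091], [0.52, -0.09], [0.517, -0.089]]
top green [276 230  37  28 441] [297.3 245.8] [[0.502, 0.038], [0.5, 0.037], [0.498, 0.037]]
top green [223 244  12  25 209] [228.2 256.3] [[0.474, 0.235], [0.473, 0.232], [0.471, 0.228]]
side orange [311 257  20  14 226] [320.4 263.8] [[0.504, 0.048], [0.5, 0.063], [0.494, 0.083]]
side green [313 213  31  14 341] [328.6 219.2] [[0.523, -0.098], [0.519, -0.08], [0.513, -0.057]]
side green [309 237  29  24 540] [323.5 247.5] [[0.51, -0.003], [0.506, 0.013], [0.5, 0.034]]
side green [308 266  24  26 339] [319.3 279.1] [[0.494, 0.092], [0.49, 0.106], [0.485, 0.125]]
side green [293 329  32  22 495] [308.8 338.5] [[0.472, 0.249], [0.469, 0.26], [0.464, 0.275]]
```

View pics/c0.png

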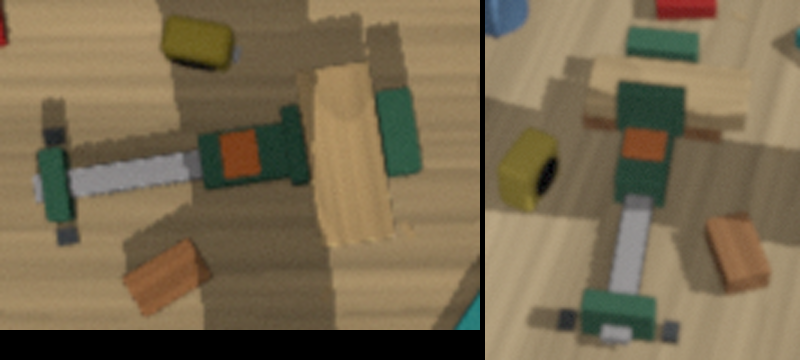

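Pad at (0.501, 0.060), with the two views agreeing to about 3 mm. Clamp yaw is about 1.71, the clamp x axis is (-0.140, 0.990), and the jaw face is at about (0.510, -0.001). The rear stop position fits the given sizes. I'll shut the gripper, turn 0.19 rad and approach.

```bash
python3 -m handwheel '[[0,0,0.03,0,0,0,0],[0,0,0.03,0,0,0,0],[0,0,0,0.09,-0.13,0,0],[0,0,0,0.09,-0.13,0,0],[0,0,0,0.09,-0.13,0,0],[0,0,0,0.09,-0.13,0,0],[0,0,0,0.09,-0.13,0,0],[0,0,0,0.09,-0.13,0,0]]'
cat > to.py <<'E'
import sys
from h import *
from scipy.spatial.transform import Rotation as R
o=ctrl.get_obs();r=R.from_quat(np.roll(o['eef_rot'],-1))
ex=np.array([-.14,.99,0]);ex/=np.linalg.norm(ex)
d=np.array(list(map(float,sys.argv[1:4])))-o['eef_pos']
M=r.as_matrix()
print("shift frac",(M.T@d/.3).round(4),"tool z",M[:,2].round(3),"yaw err of -y to ex",np.arctan2(np.cross(-M[:,1],ex)[2],-M[:,1]@ex).round(4),o['eef_pos'].round(4),o['wrist_force'].round(2),o['time_s'],ctrl.tip_extent)
E
python3 to.py 0.501 0.060 0.12
```

```text
time_s: 0.9
eef_pos: [0.3143, -0.2873, 0.242]
eef_rot: [-0.0, 0.997, 0.071, 0.0]
wrist_force: [1.5, -0.5, 1.0]
opening: -0.001
grasp_force: 0.0
shift frac [ 0.7797 -1.0579  0.407 ] tool z [-0.  0. -1.] yaw err of -y to ex -0.0012 [ 0.3143 -0.2873  0.242 ] [ 1.52 -0.46  1.03] 0.9 0.011
```

```bash
python3 -m handwheel '[[0,0,0,0.097,-0.132,0,0],[0,0,0,0.097,-0.132,0,0],[0,0,0,0.097,-0.132,0,0],[0,0,0,0.097,-0.132,0,0],[0,0,0,0.097,-0.132,0,0],[0,0,0,0.097,-0.132,0,0],[0,0,0,0.097,-0.132,0,0],[0,0,0,0.097,-0.132,0,0]]' >/dev/null
python3 to.py 0.501 0.060 0.09
```

```text
shift frac [ 0.004 -0.001  0.507] tool z [-0. -0. -1.] yaw err of -y to ex -0.0022 [0.4999 0.0596 0.2421] [ 0.91 -1.01 -0.29] 1.7 0.011
```

```bash
python3 -m handwheel '[[0,0,0,0.004,0,0.12,0],[0,0,0,0,0,0.12,0],[0,0,0,0,0,0.1,0],[0,0,0,0,0,0.09,0],[0,0,0,0,0,0.05,0],[0,0,0,0,0,0.027,0],[0,0,0,0,0,0,0],[0,0,0,0,0,0,0]]' >/dev/null
python3 to.py 0.501 0.060 0.067
python3 - <<'E'
from h import *
t=ctrl.camera("top")[170:310,200:380];s=ctrl.camera("side")[180:360,250:390]
a=cv2.resize(t,None,fx=2.5,fy=2.5,interpolation=2);b=cv2.resize(s,(343,441),interpolation=2)
o=np.zeros((441,800,3),np.uint8);o[:350,:450]=a;o[:,455:798]=b;cv2.imwrite("pics/c1.png",o)
E
```

```text
shift frac [ 0.0006 -0.0083  0.0794] tool z [ 0.001 -0.    -1.   ] yaw err of -y to ex -0.0018 [0.5012 0.0575 0.0908] [-0.88 -0.17  1.  ] 2.5 0.011
```

View pics/c1.png

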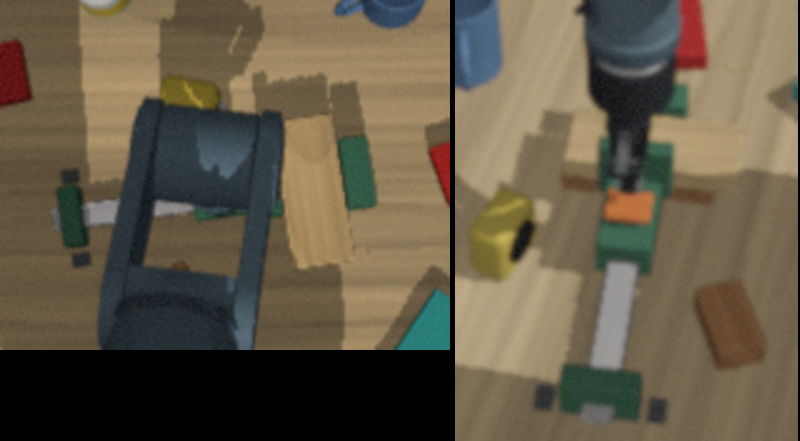

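The crop shows the closed fingertips just over the orange pad (pad at crop pixel (628,207), tips at (628,188)) and aligned sideways. Next I press.

```bash
python3 -m handwheel '[[0,0,0,0,-0.008,0,0],[0,0,0,0,0,0.02,0],[0,0,0,0,0,0.02,0],[0,0,0,0,0,0.01,0],[0,0,0,0,0,0.01,0],[0,0,0,0,0,0.01,0],[0,0,0,0,0,0.008,0],[0,0,0,0,0,0,0]]' 
python3 to.py 0.501 0.060 0.067
```

```text
time_s: 3.4
eef_pos: [0.5001, 0.06, 0.067]
eef_rot: [-0.0, 0.997, 0.071, -0.0]
wrist_force: [-3.4, -1.0, 6.4]
opening: -0.001
grasp_force: 3.3
shift frac [ 0.0029  0.0003 -0.0002] tool z [-0.001  0.    -1.   ] yaw err of -y to ex -0.0019 [0.5001 0.06   0.067 ] [-3.38 -1.01  6.4 ] 3.4 0.011
```

```bash
python3 -m handwheel '[[0,0,0,0,0,0.003,0],[0,0,0,0,0,0.003,0],[0,0,0,0,0,0,0],[0,0,0,0,0,0,0],[0,0,0,0,0,0,0],[0,0,0,0,0,0,0],[0,0,0,0,0,0,0],[0,0,0,0,0,0,0]]'
```

```text
time_s: 4.2
eef_pos: [0.5004, 0.0598, 0.0667]
eef_rot: [0.0, 0.997, 0.071, -0.0]
wrist_force: [-10.6, -0.3, 22.1]
opening: -0.002
grasp_force: 11.0
```

Bottomed out: 22 N, with the tips at 55.7 mm against an expected 56 mm. Now up, over the upright, and to the strip side.

```bash
python3 -m handwheel '[[0,0,0,0,0,-0.03,0],[0,0,0,0,0,-0.09,0],[0,0,0,0,0,-0.1,0],[0,0,0,0,0.08,0,0],[0,0,0,0,0.11,0,0],[0,0,0,0,0.11,0,0],[0,0,0,0,0,0,0],[0,0,0,0,0,0,0]]'; python3 to.py 0.513 -0.030 0.071
```

```text
time_s: 5.0
eef_pos: [0.5132, -0.0297, 0.1308]
eef_rot: [-0.0, 0.998, 0.07, 0.0]
wrist_force: [-0.2, -0.5, 0.2]
opening: 0.001
grasp_force: 0.0
shift frac [-0.0007  0.001   0.1994] tool z [ 0.  0. -1.] yaw err of -y to ex 0.0001 [ 0.5132 -0.0297  0.1308] [-0.24 -0.46  0.16] 5.0 0.011
```

```bash
python3 -m handwheel '[[0,0,0,0,0,0.05,0],[0,0,0,0,0,0.07,0],[0,0,0,0,0,0.05,0],[0,0,0,0,0,0.03,0],[0,0,0,0,0,0,0],[0,0,0,0,0,0,0],[0,0,0,0,0,0,0],[0,0,0,0,0,0,0]]'
python3 - <<'E'
from h import *
t=ctrl.camera("top")[170:310,200:380];s=ctrl.camera("side")[180:360,250:390]
a=cv2.resize(t,None,fx=2.5,fy=2.5,interpolation=2);b=cv2.resize(s,(343,441),interpolation=2)
o=np.zeros((441,800,3),np.uint8);o[:350,:450]=a;o[:,455:798]=b;cv2.imwrite("pics/c2.png",o)
E
```

```text
time_s: 5.8
eef_pos: [0.5137, -0.0292, 0.0718]
eef_rot: [0.0, 0.997, 0.071, 0.001]
wrist_force: [0.1, 1.0, -0.3]
opening: -0.0
grasp_force: 0.0
```

View pics/c2.png

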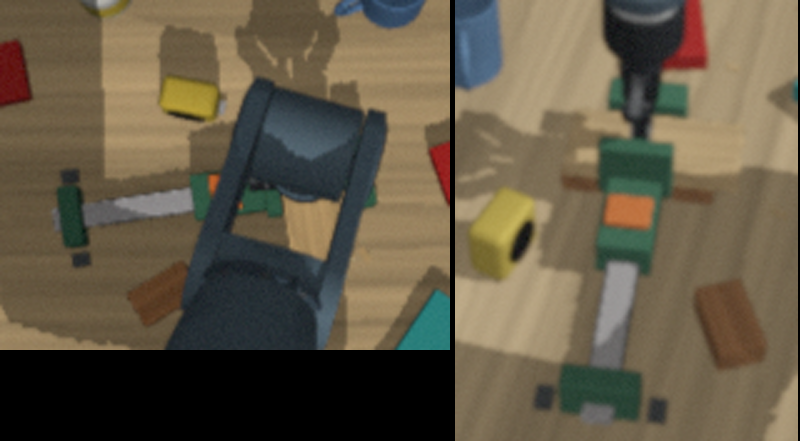

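The fingers stand on the strip side of the upright (crop pixel (640,130)), clear of everything. I push along clamp +x, which is tool −y.

```bash
python3 -m handwheel '[[0,0,0,0,-0.02,0,0],[0,0,0,0,-0.02,0,0],[0,0,0,0,-0.02,0,0],[0,0,0,0,-0.02,0,0],[0,0,0,0,-0.02,0,0],[0,0,0,0,-0.02,0,0],[0,0,0,0,-0.02,0,0],[0,0,0,0,-0.02,0,0]]'; python3 to.py 0.4942 0.1135 0.071
```

```text
time_s: 6.7
eef_pos: [0.5062, 0.0188, 0.0711]
eef_rot: [0.0, 0.997, 0.071, 0.0]
wrist_force: [-0.8, -3.4, 0.9]
opening: -0.003
grasp_force: 2.2
shift frac [ 5.100e-03 -3.182e-01  1.000e-04] tool z [ 0. -0. -1.] yaw err of -y to ex -0.0019 [0.5062 0.0188 0.0711] [-0.76 -3.44  0.9 ] 6.7 0.011
```

```bash
python3 -m handwheel '[[0,0,0,0,-0.03,0,0],[0,0,0,0,-0.035,0,0],[0,0,0,0,-0.04,0,0],[0,0,0,0,-0.04,0,0],[0,0,0,0,-0.04,0,0],[0,0,0,0,-0.04,0,0],[0,0,0,0,-0.03,0,0],[0,0,0,0,-0.02,0,0]]'; python3 to.py 0.4942 0.1135 0.071
```

```text
time_s: 7.5
eef_pos: [0.4945, 0.1011, 0.071]
eef_rot: [-0.0, 0.997, 0.071, 0.0]
wrist_force: [0.4, -4.6, 0.5]
opening: -0.001
grasp_force: 2.2
shift frac [ 0.005  -0.0411  0.0001] tool z [ 0.  0. -1.] yaw err of -y to ex -0.0026 [0.4945 0.1011 0.071 ] [ 0.37 -4.63  0.49] 7.5 0.011
```

```bash
python3 -m handwheel '[[0,0,0,0,-0.01,0,0],[0,0,0,0,-0.01,0,0],[0,0,0,0,-0.01,0,0],[0,0,0,0,-0.01,0,0],[0,0,0,0,-0.01,0,0],[0,0,0,0,0,0,0],[0,0,0,0,0,0,0],[0,0,0,0,0,0,0]]'; python3 to.py 0.4942 0.1135 0.071
```

```text
time_s: 8.3
eef_pos: [0.4926, 0.1145, 0.071]
eef_rot: [0.0, 0.997, 0.071, 0.0]
wrist_force: [0.6, -6.4, 1.8]
opening: 0.003
grasp_force: 3.1
shift frac [0.005  0.004  0.0001] tool z [ 0.    -0.001 -1.   ] yaw err of -y to ex -0.0017 [0.4926 0.1145 0.071 ] [ 0.64 -6.44  1.76] 8.3 0.011
```

```bash
python3 -m handwheel '[[0,0,0,0,-0.005,0,0],[0,0,0,0,-0.005,0,0],[0,0,0,0,0,0,0],[0,0,0,0,0,0,0],[0,0,0,0,0,0,0],[0,0,0,0,0,0,0],[0,0,0,0,0,0,0],[0,0,0,0,0,0,0]]'
```

```text
time_s: 9.1
eef_pos: [0.4926, 0.1147, 0.0711]
eef_rot: [0.003, 0.997, 0.071, -0.0]
wrist_force: [0.7, -20.4, 1.7]
opening: 0.002
grasp_force: 9.8
```

At the stop: the force rose to 20 N with no further motion. I back off, lift clear and check.

```bash
python3 -m handwheel '[[0,0,0,0,0.03,0,0],[0,0,0,0,0.04,0,0],[0,0,0,0,0,-0.1,0],[0,0,0,0,0,-0.15,0],[0,0,0,0,0,-0.15,0],[0,0,0,-0.05,0.15,-0.05,0],[0,0,0,-0.05,0.15,0,0],[0,0,0,-0.05,0.15,0,0]]' >/dev/null
python3 -m handwheel '[[0,0,0,-0.05,0.15,0,0],[0,0,0,-0.05,0.15,0,0],[0,0,0,-0.05,0.15,0,0],[0,0,0,-0.05,0.15,0,0],[0,0,0,-0.05,0.15,0,0],[0,0,0,0,0,0,0],[0,0,0,0,0,0,0],[0,0,0,0,0,0,0]]'
python3 - <<'E'
from h import *
t=ctrl.camera("top")[170:310,200:380];s=ctrl.camera("side")[180:360,250:390]
a=cv2.resize(t,None,fx=2.5,fy=2.5,interpolation=2);b=cv2.resize(s,(343,441),interpolation=2)
o=np.zeros((441,800,3),np.uint8);o[:350,:450]=a;o[:,455:798]=b;cv2.imwrite("pics/c3.png",o)
E
```

```text
time_s: 10.7
eef_pos: [0.4272, -0.2751, 0.2055]
eef_rot: [-0.001, 0.997, 0.071, -0.0]
wrist_force: [0.1, -0.7, 0.7]
opening: 0.002
grasp_force: 0.0
```

View pics/c3.png

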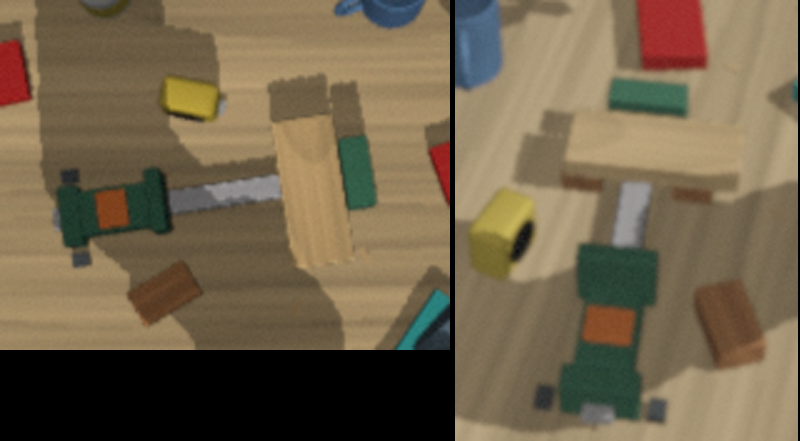

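The carriage is hard against the rear stop (crop pixel (80,215)). The strip at (313,190), the tape and the offcut have not moved.

```bash
python3 -c "from bench import ctrl; print(ctrl.hand_in())"
```

```text
the job is handed in; nothing more can be done
None
```

The clamp is open and the job is handed in: release pressed fully down, green jaw home against the rear stop, and the strip, tape and offcut unmoved in the last pictures; no verdict came back.

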